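# Take the long file out of the half-covered file tray

## Robot

A 6-joint arm with a two-finger parallel gripper is mounted at the origin on the work surface. World frame = base frame: x ahead of the robot, y to its left, z up, the work surface at z = 0. Lengths are in mm, angles in rad, forces in N, time in s.
With the tool pointing down it reaches from about 350 to 975 mm from the base axis. Payload 17.4 kg.
Tool frame: the origin (TCP) lies midway between the tips of the shut fingers; the grasp point (between the pads) lies 19 mm behind it; z points along the fingers, y is the line along which they close (so a half turn about z gives the same grasp; the last joint's range is limited). The gripper opens to 85 mm and grips with 20 to 120 N. Pads are 22 mm wide; open, the fingers measure 114 mm over their backs; the gripper's body (76 mm by 85 mm) begins 54 mm behind the grasp point. The pads swing forward as they close: fully open they stand 13 mm farther back than shut.
Start: joints at [-1.322, 0.116, 1.442, -0, 1.584, -0.038], TCP at [190.937, -647.437, 211.303] pointing down, gripper open.
Joint ranges: [-2.83, 2.83], [-0.83, 2.19], [0.07, 2.5], [-1.14, 4.28], [0.01, 3], [-2.97, 2.97]. Speed limits (rad/s): [1.89, 1.89, 2.22, 3.14, 3.14, 3.14].

## Interface

Orientations are given as [roll, pitch, yaw] about the fixed x, y, z axes, in that order (R = Rz(yaw) Ry(pitch) Rx(roll)).
In Python, from bench import bot gives the robot as it stands.
- The arm moves only by the tool send_rows, never from a script. Its arguments are lists of equal length, an entry for each row: "turn": the turn, a rotation vector about the tool's x, y, z each as a share of 45 degrees, from -1 to 1, a list of three; "offset": the shift along the tool's x, y, z each as a share of 0.5 m, from -1 to 1, a list of three; "claw": the opening, from -1 (shut) to 1 (fully open). In form: {"turn": [[ax, ay, az], ...], "offset": [[x, y, z], ...], "claw": [claw, ...]}. A call has 1 to 8 rows; each row is the pose to reach, as a shift and turn from the pose commanded when the call began, along the tool's axes at that moment; what a row does not reach only later rows make up. A row lasts 1/8 s, in which the tool goes at most 62.5 mm and 10.7 degrees, less where a joint would pass 70% of its speed; a pose out of reach is approached as far as the arm can. A call with a number of a shift or a turn outside -1 to 1 is refused whole. A call with a gripper value outside its range is refused whole. The fingers move at their own pace and stop on an object; "grip_force" is the grip in N (left out, the last holds). Time passes only in rows, so rows that repeat a pose let the fingers close. It gives the time, the measured TCP pose, the force, the opening and the grip force at its end, in the units of the state.
- bot.get_obs(): the state, without advancing time (a new reading comes with each control period).
- bot.grab_frame(name): name is "scene" or "side" or "wrist"; returns a dict with "pixels" (384x512x3 uint8, blue, green, red), "mtx" (3x3 intrinsics, pixels), "position" and "rotation" of the camera in the world; the wrist camera has in their place "hand_eye" (4x4, takes a point from camera to tool coordinates, whose origin is the TCP and whose axes are the flange's). Camera axes: x right, y down, z forward; pixel columns grow to the right and rows downward; lengths in mm; the calibration is good to about 2 mm. A picture is of the moment at which its call begins: read the wrist's pose just before it. There is no depth.
- bot.close_job(): hands the job in; it is judged then, once.
The state is a dict: "clock": time; "q": joint angles; "joint_velocities": joint speeds; "joint_torque": joint torques, N m; "eef_pos": TCP position; "eef_rot": TCP orientation; "contact_force": force on the tool from outside, world axes, zero at the start; "moment": the same for the moment, N m; "finger_gap": finger opening in mm; "grip_force": force on a finger pad.
Only numpy, scipy, OpenCV 4.12 (cv2) and the standard library are available. Lean on these libraries where they do the work, as an engineer would, in place of code of your own. Each camera call takes 0.05 s, during which the arm holds its last target. There are 200 camera calls.

## Task

Slide the loose cover board (the one with the knob) along the file tray until it butts flush against the screwed-down board, so that the gap between the two boards is closed and the other end of the tray is uncovered. Then take the long file out through that opening, tilting it handle end up because it is longer than the opening, and finish while still holding it in the gripper, level and still, over the tray and a good hand's breadth clear above it. Leave the two boards closed together on the tray, and leave the hammer, the bottle and the drilled plate on the bench alone.

Things in the scene. Friction and masses are not known exactly. Their poses are not given: they have to be found in the camera images.
- tray: Dark steel file tray screwed to the bench, 348 mm long (its y) x 138 mm (its x), rim 66 mm above the bench. Origin: centre of its underside, z up. Inside: 340 mm long (y -170 to +170 mm), 130 mm wide, floor 3 mm above the bench, walls 4 mm thick. An 11 mm high, 18 mm wide wooden batten lies across its floor at y = +87 mm. Its -y end has no cover of its own.
- board_edge (a point): The screwed-down board's free edge, mid-width, at its underside: y = +100 mm of the tray, 66 mm above the bench. That board is plywood, 144 mm wide, 8 mm thick, without a knob, and covers the tray from here to its +y end. It is fixed.
- end_wall (a point): Middle of the rim of the tray's -y end wall, 66 mm above the bench, y = -172 mm of the tray. Once the loose board is flush, the opening runs from this wall to the loose board's near edge at y = +25 mm: 195 mm long, 130 mm wide.
- cover: Loose plywood board, 144 mm across the tray (its x), 75 mm along it (its y, same sense as the tray's), 8 mm thick, about 0.12 kg, free to slide on the rim. Origin: centre of its underside, 66 mm above the bench; flush, it is at y = +62.5 mm of the tray. Starts 35 to 85 mm short of that. Two cleats 8 mm high under its ends fit between the tray's side walls, 2.5 mm play each side.
- cover_knob (a point): The loose board's turned wooden knob, at the board's centre: on its axis 12 mm above the board's top, 86 mm above the bench. The knob is 21 mm high and 25 mm in diameter (widest 10 to 17 mm above the board's top).
- cover_corner_near (a point): Point on the loose board's underside on its +y edge (the edge that meets the screwed-down board), 70 mm to its -x side.
- cover_corner_far (a point): Point on the loose board's underside on its +y edge, 70 mm to its +x side.
- file: Long flat file lying level in the tray about along its y, handle at the -y end, tip under the boards. 300 mm, 0.2 to 0.31 kg. Origin: mid-length on the centreline, 17 mm above the bench; x from handle to tip, z up. Round wooden handle, at most 28 mm thick, x -150 to -60; brass ferrule, 19 mm, to -46; steel blade 22 mm wide, 6 mm thick, to +150 mm. Centre of mass about x = +35 mm.
- file_butt (a point): Centre of the handle's free end (x = -150 mm of the file).
- file_tip (a point): Centre of the blade's free end (x = +150 mm of the file). The blade rests on the batten, its underside 11 mm above the tray's floor.
- hammer: Hammer, 260 mm long, lying on the bench right of the tray: leave alone. Origin on its underside.
- oil_bottle: White oil bottle, 48 mm diameter, 125 mm high, standing left of the tray: leave alone. Origin at the centre of its base.
- blank: Drilled aluminium plate, 90 x 60 x 12 mm, lying on the bench at the near left of the tray: leave alone. Origin at the centre of its underside.
There are look-alikes about, which are no part of the job. What is shaped like the cover but green or yellow is not meant.

How it is judged:
By the outcome, as a careful person would: the job done as asked, in the order asked, and still so for the second after the job is handed in, while the arm keeps its last pose, push and grip.
It also fails if it takes over 51 s, if anything falls off the work surface, if the arm or the gripper's body presses on something with over 40 N, if the wrist force passes 120 N, or if a joint passes its speed limit or range.

## Working session

There is one attempt and no reset: what is moved stays moved. The work goes in short steps, Python scripts to look and compute and a tool call to move; the robot and the scene stay as the last step left them, time stands still between calls to the robot, and variables do not carry over. Pictures are saved under pics/ and viewed, at most 10 in all, crops included, and the job is handed in when it is done.

Besides the shell and the picture viewer there is one more tool, called as name(argument=value, ...) on one line, values as JSON. send_rows: Moves the arm, as the interface text tells. Shift numbers are shares of 0.5 m and turn numbers shares of 45 degrees, none past 1 either way. Its arguments: {"type":"object","properties":{"turn":{"type":"array"},"offset":{"type":"array"},"claw":{"type":"array"},"grip_force":{"type":"number"}},"required":["turn","offset","claw"]}

```bash
ls; mkdir -p pics; python3 - <<'E'
from bench import bot
import cv2,numpy as np
o=bot.get_obs()
for k,v in o.items(): print(k,np.round(v,3).tolist())
for n in ["scene","side","wrist"]:
    f=bot.grab_frame(n); cv2.imwrite(f"pics/{n}0.png",f["pixels"])
    print(n,[ (k,np.round(v,4).tolist()) for k,v in f.items() if k!="pixels"])
E
```

```text
pics
clock 0.0
q [-1.322, 0.116, 1.442, -0.0, 1.584, -0.038]
joint_velocities [0.001, -0.0, -0.0, 0.0, -0.0, -0.0]
joint_torque [0.0, -73.2, -63.249, -0.0, 0.006, 0.0]
eef_pos [190.874, -647.224, 210.563]
eef_rot [-3.14, -0.0, 0.287]
contact_force [-0.782, -0.095, 0.327]
moment [0.073, 0.029, 0.082]
grip_force 0.0
finger_gap 85.716
scene [('mtx', [[383.6712, 0.0, 251.8786], [0.0, 383.6712, 192.9209], [0.0, 0.0, 1.0]]), ('position', [936.8644, -294.8158, 912.8231]), ('rotation', [-2.603, -0.0111, 0.9741])]
side [('mtx', [[355.6459, 0.0, 258.6508], [0.0, 355.6459, 194.4864], [0.0, 0.0, 1.0]]), ('position', [493.3338, 740.5282, 866.8406]), ('rotation', [-2.3621, -0.0188, -3.0804])]
wrist [('mtx', [[265.6796, 0.0, 253.889], [0.0, 265.6796, 195.2793], [0.0, 0.0, 1.0]]), ('hand_eye', [[-0.0011, -0.9554, -0.2953, 75.8847], [1.0, -0.0008, -0.0013, 0.352], [0.001, -0.2953, 0.9554, -162.5982], [0.0, 0.0, 0.0, 1.0]])]
```

View pics/scene0.png

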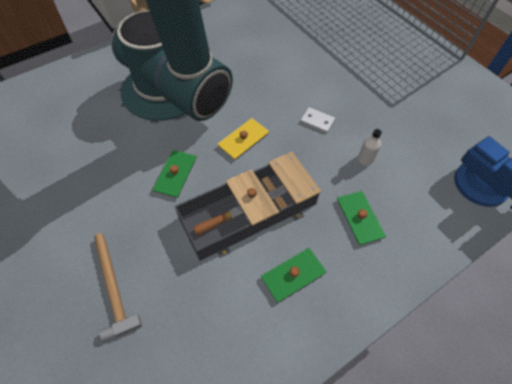

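View pics/side0.png

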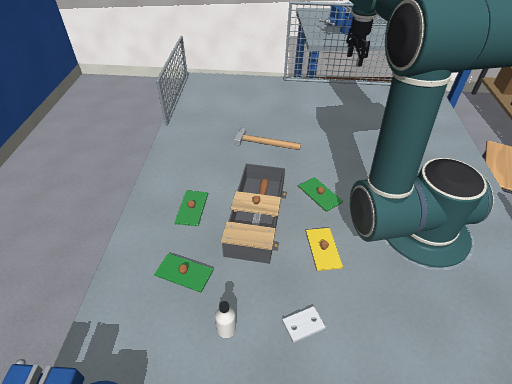

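The scene view shows the tray from about (180,205) to (318,190). The loose plywood board's knob is at (252,193), the fixed board is at (295,178), and the file handle is at (210,224).

Candidates with a knob:
- Green boards at (174,174), (362,214) and (294,272)
- Yellow board at (243,138)
- Plywood board at (252,193)

Only the plywood one lies on the tray, so it is the cover. I'll confirm that in an enlarged crop.

```bash
python3 - <<'E'
import cv2,numpy as np
def crop(n,x0,y0,w,h,s):
    im=cv2.imread(f"pics/{n}0.png")[y0:y0+h,x0:x0+w]
    im=cv2.resize(im,None,fx=s,fy=s,interpolation=cv2.INTER_CUBIC)
    for x in range((x0+19)//20*20,x0+w,20): cv2.putText(im,str(x),((x-x0)*s,10),0,.35,(0,0,255),1); cv2.line(im,((x-x0)*s,12),((x-x0)*s,18),(0,0,255),1)
    for y in range((y0+19)//20*20,y0+h,20): cv2.putText(im,str(y),(0,(y-y0)*s),0,.35,(0,0,255),1); cv2.line(im,(22,(y-y0)*s),(28,(y-y0)*s),(0,0,255),1)
    return im
cv2.imwrite("pics/c1.png",crop("scene",170,145,156,118,5))
cv2.imwrite("pics/c2.png",crop("side",205,155,100,115,5))
E
```

```text
(no output)
```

View pics/c1.png

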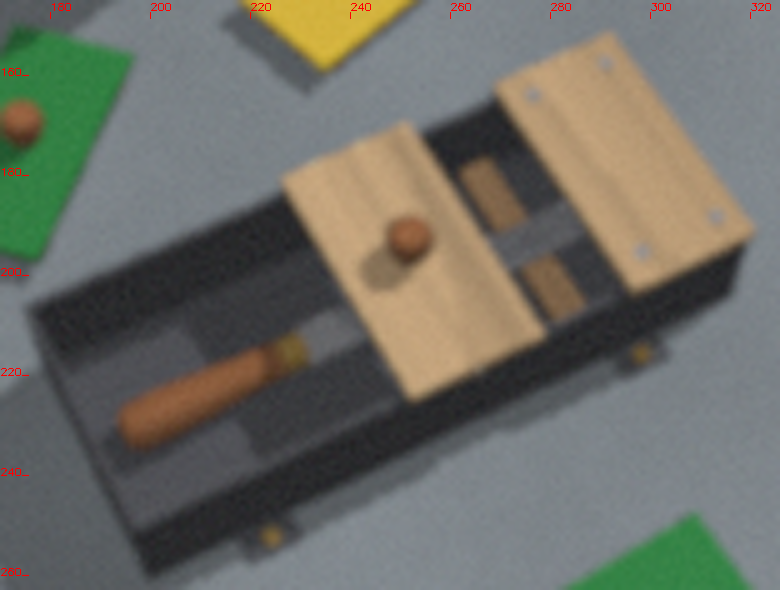

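View pics/c2.png

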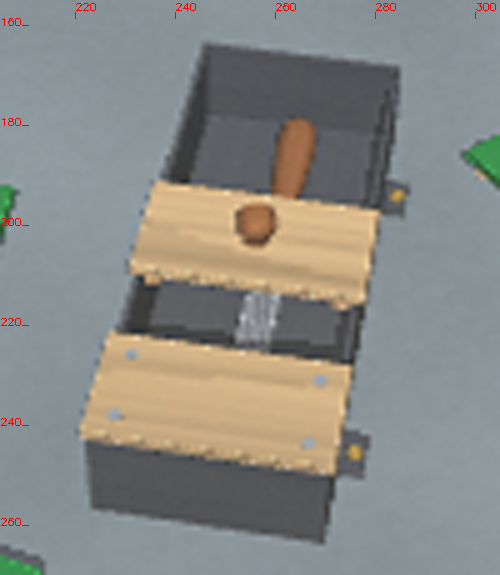

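```bash
cat > h.py <<'E'
from bench import bot
import cv2,numpy as np
from scipy.spatial.transform import Rotation as Ro
def cam(f,o=None):
    K=f["mtx"]
    if "position" in f: return np.array(K),Ro.from_euler("xyz",f["rotation"]).as_matrix(),np.array(f["position"])
    T=np.array(f["hand_eye"]);R=Ro.from_euler("xyz",o["eef_rot"]).as_matrix()
    return np.array(K),R@T[:3,:3],R@T[:3,3]+np.array(o["eef_pos"])
def ray(c,px,z):
    K,R,p=c; px=np.atleast_2d(px).astype(float)
    d=(R@np.linalg.inv(K)@np.c_[px,np.ones(len(px))].T).T
    return p+d*((z-p[2])/d[:,2])[:,None]
def proj(c,P):
    K,R,p=c; q=(K@R.T@(np.atleast_2d(P)-p).T).T
    return q[:,:2]/q[:,2:]
E
python3 - <<'E'
from h import *
sc=cam(bot.grab_frame("scene"));sd=cam(bot.grab_frame("side"))
A=lambda c:np.array(c)/5+[170,145]
B=lambda c:np.array(c)/5+[205,155]
r=lambda n,c,p,z:print(n,ray(c,p,z).round(1)[:,:2].tolist())
r("fix sc",sc,A([(495,84),(612,33),(755,232),(633,292)]),74)
r("fix sd",sd,B([(335,465),(352,367),(108,333),(82,433)][:]),74)
r("loose sc",sc,A([(282,180),(408,123),(548,330),(412,400)]),74)
r("loose sd",sd,B([(380,212),(362,300),(132,270),(152,183)]),74)
r("knob sc",sc,A([(409,235)]),86); r("knob sd",sd,B([(255,224)]),86)
r("rim sc",sc,A([(28,308),(145,530)]),66); r("rim sd",sd,B([(400,67),(205,43)]),66)
r("butt,ferr sc",sc,A([(130,428),(303,350)]),17); r("butt sd",sd,B([(298,120)]),17)
r("blade gap sc",sc,A([(508,243),(578,213)]),20);r("blade gap sd",sd,B([(263,292),(252,347)]),20)
E
```

```text
fix sc [[472.7, 87.2], [480.4, 160.0], [622.1, 144.0], [615.3, 70.6]]
fix sd [[477.4, 159.7], [470.1, 90.1], [612.5, 75.6], [617.9, 148.5]]
loose sc [[460.9, -40.2], [467.7, 34.2], [608.9, 22.3], [603.2, -55.4]]
loose sd [[456.2, -35.3], [465.6, 38.5], [604.3, 25.3], [600.3, -49.4]]
knob sc [[531.0, -8.3]]
knob sd [[532.5, -7.3]]
rim sc [[450.1, -184.4], [586.0, -195.7]]
rim sd [[444.5, -182.8], [579.5, -196.9]]
butt,ferr sc [[513.0, -168.2], [524.4, -70.3]]
butt sd [[512.6, -176.8]]
blade gap sc [[532.6, 56.3], [538.4, 99.3]]
blade gap sd [[526.8, -11.2], [530.7, 34.7]]
```

Crop confirmed: the plywood cover's knob is at scene (251.8,192) and it sits on the tray, with the fixed screwed board at +y and the file handle between (196,230) and (230,215). The tray frame comes out near (532.8,-17.8), yaw about -6°, and the gap is about 51 mm.

```bash
cat > mv.py <<'E'
# mv.py: bookkeeping of commanded pose; "share" of a goal from commanded pose
import json,sys,numpy as np
from scipy.spatial.transform import Rotation as Ro
F="cmd.json"
def load():
    d=json.load(open(F)); return np.array(d["p"]),Ro.from_matrix(d["R"])
def save(p,R): json.dump({"p":list(p),"R":R.as_matrix().tolist()},open(F,"w"))
def share(p,R,gp,gR):
    return (R.inv().apply(np.array(gp)-p)/500).round(4).tolist(),((R.inv()*gR).as_rotvec(degrees=True)/45).round(4).tolist()
def sent(off,turn):   # register the last row sent
    p,R=load(); save(p+R.apply(np.array(off)*500),R*Ro.from_rotvec(np.array(turn)*45,degrees=True))
U=np.array([np.sin(np.radians(6)),np.cos(np.radians(6)),0]);O=np.array([532.8,-17.8,0]);X=np.array([U[1],-U[0],0])
def down(yaw): return Ro.from_euler("xyz",[np.pi,0,yaw])
E
python3 - <<'E'
from mv import *
save([190.937,-647.437,211.303],Ro.from_euler("xyz",[-np.pi,0,.287]))
p,R=load(); print(share(p,R,[500,-80,200],down(-.105)))
E
```

```text
([0.9141, -0.9135, 0.0226], [-0.0, -0.0, 0.4991])
```

send_rows(turn=[[0,0,0.5],[0,0,0.5],[0,0,0.5],[0,0,0.5],[0,0,0.5],[0,0,0.5],[0,0,0.5],[0,0,0.5]], offset=[[0.914,-0.914,0.02],[0.914,-0.914,0.02],[0.914,-0.914,0.02],[0.914,-0.914,0.02],[0.914,-0.914,0.02],[0.914,-0.914,0.02],[0.914,-0.914,0.02],[0.914,-0.914,0.02]], claw=[1,1,1,1,1,1,1,1])

```text
clock: 1.25
eef_pos: [430.5, -206.5, 203.8]
eef_rot: [3.141, -0.001, -0.106]
contact_force: [0.9, -0.6, 0.4]
finger_gap: 85.4
grip_force: 0.0
```

send_rows(turn=[[0,0,0],[0,0,0],[0,0,0],[0,0,0],[0,0,0],[0,0,0]], offset=[[0.164,-0.391,0.05],[0.164,-0.391,0.05],[0.164,-0.391,0.05],[0.164,-0.391,0.05],[0.164,-0.391,0.05],[0.164,-0.391,0.05]], claw=[1,1,1,1,1,1])

```text
clock: 2.0
eef_pos: [532.0, -23.0, 178.6]
eef_rot: [3.141, 0.0, -0.106]
contact_force: [-0.3, -0.4, -1.1]
finger_gap: 85.1
grip_force: 0.0
```

```bash
python3 - <<'E'
from h import *
o=bot.get_obs(); f=bot.grab_frame("wrist"); cv2.imwrite("pics/w1.png",f["pixels"]); print(o["eef_pos"],o["eef_rot"],o["q"])
import pickle;pickle.dump((cam(f,o)),open("w1.pkl","wb"))
E
```

```text
[532.01835101 -22.99694083 178.6382589 ] [ 3.14141765e+00  4.05496827e-05 -1.05916870e-01] [-9.10017008e-02 -1.87082675e-01  1.78945126e+00 -1.74463009e-04
  1.53926723e+00  1.58571700e+00]
```

View pics/w1.png

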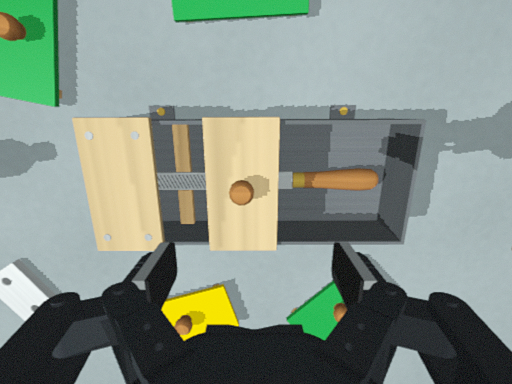

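The wrist view shows the cover from (203,118) to (277,250) with its knob at (241,193). The fixed board's edge runs (150,118)-(163,249), and the file handle spans (378,179) to (305,180).

```bash
python3 - <<'E'
from h import *; from mv import *
import pickle; c=pickle.load(open("w1.pkl","rb"))
def r(n,px,z):
    P=ray(c,px,z); print(n,[(P[i,:2].round(1).tolist(),round(float((P[i]-O)@X),1),round(float((P[i]-O)@U),1)) for i in range(len(P))])
r("fix",[(150,118),(163,249)],74); r("loose",[(203,118),(207,250),(277,250),(279,118)],74)
r("knob",[(241,193)],88); r("rim",[(425,120),(403,243)],66)
r("file",[(378,179),(292,180),(305,180)],17); r("blade",[(160,181),(204,181)],20); r("batten", [(172,124),(186,223)],14)
E
```

```text
fix [([613.8, 69.4], 71.4, 95.1), ([473.4, 86.2], -69.9, 97.2)]
loose [([608.3, 18.4], 71.3, 43.9), ([466.9, 37.2], -71.3, 47.8), ([458.5, -41.1], -71.4, -30.9), ([600.4, -54.6], 71.1, -29.5)]
knob [([533.4, -10.1], -0.2, 7.8)]
rim [([582.8, -199.8], 68.7, -175.8), ([447.6, -185.9], -67.2, -176.1)]
file [([512.4, -177.1], -3.6, -160.6), ([522.7, -69.9], -4.6, -52.9), ([520.9, -86.1], -4.7, -69.2)]
blade [([539.7, 94.0], -4.8, 111.9), ([533.9, 39.5], -4.9, 57.1)]
batten [([605.6, 67.4], 63.5, 92.3), ([478.1, 74.0], -64.0, 85.6)]
```

send_rows(turn=[[0,0,0],[0,0,0],[0,0,0],[0,0,0],[0,0,0],[0,0,0],[0,0,0],[0,0,0]], offset=[[-0.001,-0.028,0.1],[-0.001,-0.028,0.2],[-0.001,-0.028,0.2],[-0.001,-0.028,0.2],[-0.001,-0.028,0.2],[-0.001,-0.028,0.2],[-0.001,-0.028,0.2],[-0.001,-0.028,0.2]], claw=[1,1,1,-1,-1,-1,-1,-1], grip_force=25)

```text
clock: 3.05
eef_pos: [533.3, -8.6, 78.8]
eef_rot: [3.142, -0.0, -0.106]
contact_force: [-0.2, -0.1, -0.4]
finger_gap: 0.4
grip_force: 0.0
```

```bash
python3 - <<'E'
from h import *
f=[bot.grab_frame(n)["pixels"] for n in ("scene","side","wrist")]
c=[cv2.resize(f[0][130:270,160:330],None,fx=2.3,fy=2.3),cv2.resize(f[1][130:270,180:320],None,fx=2.3,fy=2.3)]
im=np.hstack(c); cv2.imwrite("pics/p2.png",im)
cv2.imwrite("pics/p2.png",np.vstack([cv2.copyMakeBorder(im,0,0,0,max(0,0),0),cv2.resize(f[2][60:300],(im.shape[1],250))])[:600,:800]); print(im.shape)
E
```

```text
(322, 713, 3)
```

View pics/p2.png

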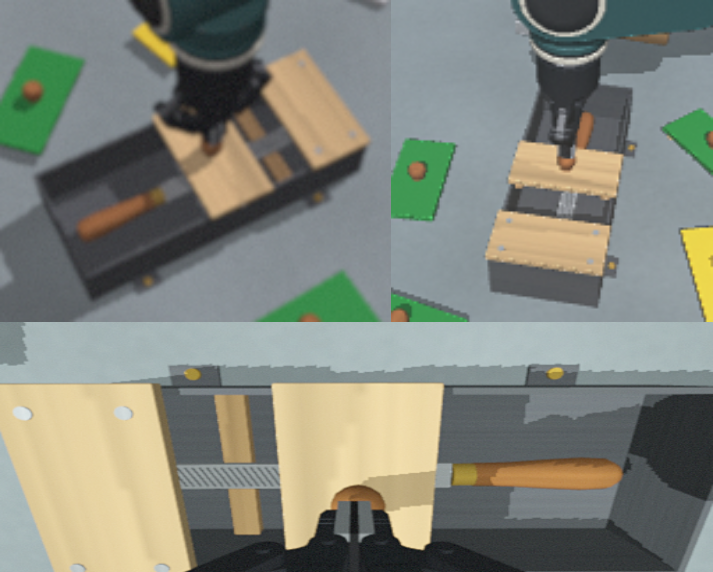

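The cover's knob lies at (357,495) in the montage, just beyond the shut fingers, which hold nothing. I'll quantify the offset.

```bash
python3 - <<'E'
from h import *
o=bot.get_obs(); print(o["eef_pos"],o["contact_force"],o["finger_gap"])
for n in ("scene","side","wrist"):
    f=bot.grab_frame(n); c=cam(f,o); im=f["pixels"]
    hsv=cv2.cvtColor(im,cv2.COLOR_BGR2HSV)
    m=cv2.inRange(hsv,(5,90,50),(17,255,215))
    e=np.array(o["eef_pos"]); 
    k=proj(c,[[533,-9.5,88]])[0]
    print(n,"tcp",proj(c,e)[0].round(1),"knob pred",k.round(1),"top",proj(c,[[533,-9.5,95]])[0].round(1),"bot",proj(c,[[533,-9.5,75]])[0].round(1))
    N,l,s,cc=cv2.connectedComponentsWithStats(m)
    for i in range(1,N):
        if s[i,4]>15 and np.hypot(*(cc[i]-k))<60: print("  ",s[i],cc[i].round(1))
    if n=="wrist":
        for px in ((256,215),): print([ray(c,px,z)[0].round(1).tolist() for z in (95,90,80)])
E
```

```text
[533.17493875  -8.61034788  78.54870319] [0.21382258 0.2961576  0.50502731] 0.38197494906766266
scene tcp [252.1 194.2] knob pred [251.9 192.4] top [251.9 191. ] bot [251.8 195. ]
   [ 274  153   45   50 1032] [294.6 178.1]
   [263 178  11  13  82] [268.1 184. ]
   [228 182  49  41 910] [254.4 203.1]
   [275 197  11  11  73] [280. 202.]
   [194 213  34  22 303] [209.2 223.8]
side tcp [255.8 201.2] knob pred [255.9 198.8] top [255.9 197.2] bot [255.8 201.8]
   [261 179   7  16  87] [263.8 186.3]
   [233 199  13   9  46] [239.2 203.5]
   [247 198  32  16 148] [259.3 206.5]
   [233 226  14   5  24] [239.6 228.1]
   [250 228  19   5  35] [259.2 229.7]
   [233 234  32  12 129] [248.5 240.3]
   [261 244  11   6  26] [266.6 246.2]
wrist tcp [254.1 231.9] knob pred [255.5 238.4] top [255.6 243.5] bot [255.4 229.8]
   [237 217  40  24 534] [257.8 227.8]
[[551.5, -11.7, 95.0], [549.6, -11.5, 90.0], [545.7, -11.2, 80.0]]
```

```bash
python3 - <<'E'
from h import *
g=lambda n,x0,y0,w,h:cv2.resize(bot.grab_frame(n)["pixels"][y0:y0+h,x0:x0+w],(400,400),interpolation=cv2.INTER_CUBIC)
cv2.imwrite("pics/p3.png",np.hstack([g("wrist",206,180,100,100),g("scene",222,155,60,60)]))
E
```

```text
(no output)
```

View pics/p3.png

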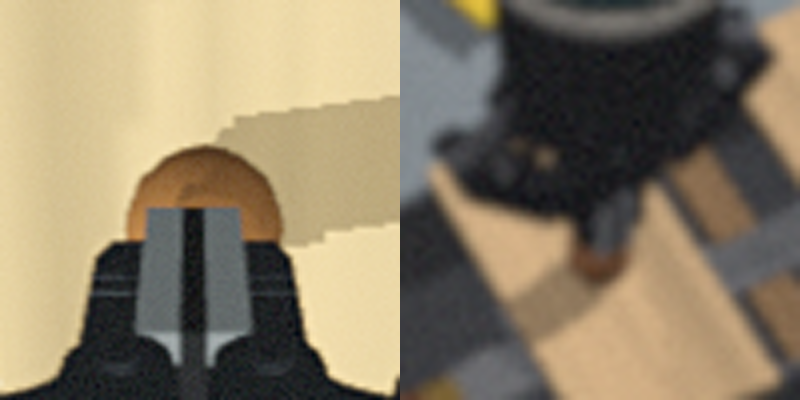

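The shut pads sit over the middle of the knob (wrist crop about (195,230)), yet no force or gap registers. I'll reopen, then close again from rest.

send_rows(turn=[[0,0,0],[0,0,0],[0,0,0],[0,0,0]], offset=[[0,0,0],[0,0,0],[0,0,0],[0,0,0]], claw=[0.2,0.2,0.2,0.2])

```text
clock: 3.95
eef_pos: [533.2, -8.7, 78.6]
eef_rot: [-3.142, 0.0, -0.106]
contact_force: [0.5, -0.1, -0.0]
finger_gap: 51.1
grip_force: 0.0
```

```bash
python3 - <<'E'
from h import *
o=bot.get_obs(); print(o["eef_pos"],o["contact_force"],o["finger_gap"])
f=bot.grab_frame("wrist");g=bot.grab_frame("scene")
a=cv2.resize(f["pixels"][140:300,176:336],(400,400),interpolation=cv2.INTER_CUBIC)
b=cv2.resize(g["pixels"][155:215,222:282],(400,400),interpolation=cv2.INTER_CUBIC)
cv2.imwrite("pics/p4.png",np.hstack([a,b]))
E
```

```text
[533.18828993  -8.65021     78.57232606] [ 0.54321721 -0.09770669 -0.03407388] 51.08398326886103
```

View pics/p4.png

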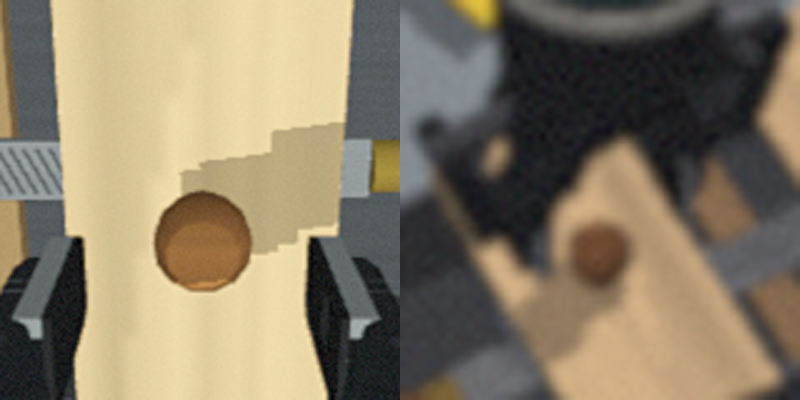

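The knob sits at crop (203,242), centred between the open fingers. The tips' front edge at wrist row 235 fits tips that stand well above the nominal TCP, so the fingers closed over the top of the knob. I'll descend in small steps and watch the force.

send_rows(turn=[[0,0,0],[0,0,0],[0,0,0]], offset=[[0,0,0.008],[0,0,0.016],[0,0,0.016]], claw=[0.2,0.2,0.2])

```text
clock: 4.42
eef_pos: [532.9, -8.6, 70.0]
eef_rot: [3.142, 0.001, -0.106]
contact_force: [0.3, 0.2, 0.1]
finger_gap: 51.0
grip_force: 0.0
```

send_rows(turn=[[0,0,0],[0,0,0],[0,0,0]], offset=[[0,0,0.006],[0,0,0.014],[0,0,0.014]], claw=[0.2,0.2,0.2])

```text
clock: 4.8
eef_pos: [533.0, -8.6, 63.2]
eef_rot: [-3.142, 0.001, -0.106]
contact_force: [-0.4, -0.1, -0.1]
finger_gap: 51.2
grip_force: 0.0
```

send_rows(turn=[[0,0,0],[0,0,0],[0,0,0],[0,0,0],[0,0,0],[0,0,0]], offset=[[0,0,0.006],[0,0,0.012],[0,0,0.012],[0,0,0.012],[0,0,0.012],[0,0,0.012]], claw=[0.2,0.2,0.2,-1,-1,-1], grip_force=25)

```text
clock: 5.55
eef_pos: [533.3, -8.7, 57.9]
eef_rot: [-3.142, -0.0, -0.106]
contact_force: [-0.5, -0.9, 3.1]
finger_gap: 23.3
grip_force: 24.6
```

send_rows(turn=[[0,0,0],[0,0,0],[0,0,0],[0,0,0],[0,0,0],[0,0,0]], offset=[[0,-0.02,0],[0,-0.04,0],[0,-0.06,0],[0,-0.08,0],[0,-0.092,0],[0,-0.092,0]], claw=[-1,-1,-1,-1,-1,-1])

```text
clock: 6.3
eef_pos: [538.3, 38.4, 57.8]
eef_rot: [-3.141, -0.0, -0.105]
contact_force: [0.5, 3.0, 4.9]
finger_gap: 23.1
grip_force: 24.7
```

send_rows(turn=[[0,0,0],[0,0,0],[0,0,0],[0,0,0]], offset=[[0,-0.004,0],[0,-0.008,0],[0,-0.008,0],[0,-0.008,0]], claw=[-1,-1,-1,-1])

```text
clock: 6.8
eef_pos: [538.7, 41.5, 57.8]
eef_rot: [3.141, -0.0, -0.105]
contact_force: [-1.5, -4.0, 6.2]
finger_gap: 23.3
grip_force: 24.9
```

send_rows(turn=[[0,0,0],[0,0,0],[0,0,0],[0,0,0]], offset=[[0,-0.003,0],[0,-0.006,0],[0,-0.006,0],[0,-0.006,0]], claw=[-1,-1,-1,-1])

```text
clock: 7.3
eef_pos: [538.7, 41.8, 57.9]
eef_rot: [3.136, -0.0, -0.106]
contact_force: [-6.3, -28.2, 9.2]
finger_gap: 23.1
grip_force: 26.6
```

send_rows(turn=[[0,0,0],[0,0,0],[0,0,0],[0,0,0],[0,0,0],[0,0,0],[0,0,0]], offset=[[0,0.003,0],[0,0.003,0],[0,0.003,-0.04],[0,0.003,-0.14],[0,0.003,-0.24],[0,0.003,-0.24],[0,0.003,-0.24]], claw=[0.5,0.5,0.5,0.5,0.5,0.5,0.5])

```text
clock: 8.18
eef_pos: [538.6, 42.8, 178.1]
eef_rot: [-3.141, -0.001, -0.106]
contact_force: [0.5, -1.0, -0.0]
finger_gap: 63.9
grip_force: 0.0
```

```bash
python3 - <<'E'
from h import *
o=bot.get_obs(); f=bot.grab_frame("wrist"); g=bot.grab_frame("scene"); print(o["eef_pos"],o["eef_rot"])
import pickle;pickle.dump(cam(f,o),open("w2.pkl","wb")); cv2.imwrite("pics/w2.png",f["pixels"])
a=cv2.resize(f["pixels"],(440,330),interpolation=cv2.INTER_AREA); b=cv2.resize(g["pixels"][140:265,170:330],(423,330),interpolation=cv2.INTER_CUBIC)
cv2.imwrite("pics/p5.png",cv2.resize(f["pixels"][60:310,60:460],(800,500),interpolation=cv2.INTER_CUBIC))
E
```

```text
[538.58742654  42.80534731 178.05029714] [-3.14137871e+00 -5.53975808e-04 -1.05666630e-01]
```

View pics/p5.png

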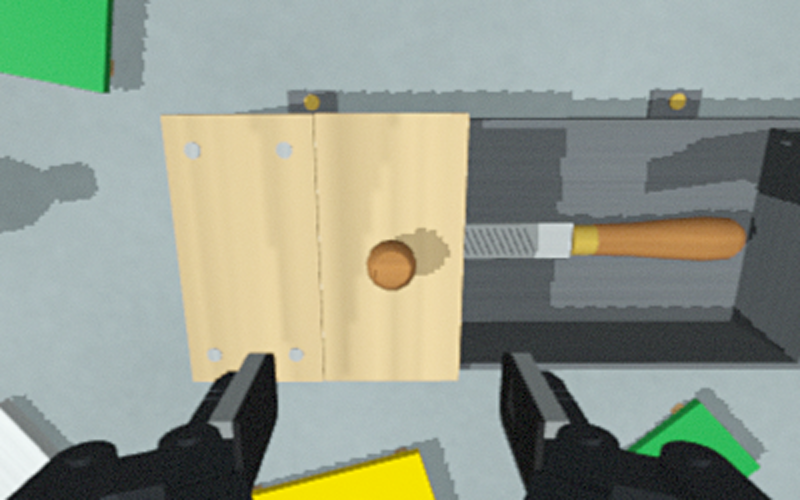

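The boards are closed: the seam runs crop (314,113) to (323,380) with no visible gap, and the file blade is visible from (465,240). Next I measure the file and plan the grasp on the blade's heel. By image depth, the finger tips stand about 23 mm behind the nominal TCP at that opening.

```bash
python3 - <<'E'
from h import *; from mv import *
import pickle; c=pickle.load(open("w2.pkl","rb"))
q=lambda a,b:(a/2+60,b/2+60)
O2=O+[-.2,-2,0]
def r(n,px,z):
    P=ray(c,px,z); print(n,[(P[i,:2].round(1).tolist(),round(float((P[i]-O2)@X),1),round(float((P[i]-O2)@U),1)) for i in range(len(P))]); return P
S=r("seam",[q(314,113),q(323,380)],74); r("cov near",[q(469,113),q(459,380)],74); r("knob",[q(391,265)],88)
r("butt",[q(746,238)],17);r("ferr",[q(599,240),q(573,240)],17); r("blade",[q(573,223),q(573,258),q(470,224),q(470,258)],20)
r("rim sides",[q(472,119),q(798,118),q(798,367)],66)
print(np.degrees(np.arctan2(*(S[1]-S[0])[[1,0]])))
E
```

```text
seam [([614.8, 70.6], 72.3, 98.5), ([472.1, 86.7], -71.3, 99.6)]
cov near [([606.9, -3.6], 72.2, 23.9), ([464.0, 10.8], -71.4, 23.3)]
knob [([539.2, 41.3], 0.1, 61.5)]
butt [([512.0, -179.4], -3.8, -160.8)]
ferr [([520.5, -88.0], -4.9, -69.1), ([522.2, -71.8], -4.9, -52.8)]
blade [([533.9, -70.9], 6.6, -50.7), ([511.4, -70.8], -15.7, -52.9), ([540.0, -7.9], 6.1, 12.6), ([518.3, -6.6], -15.6, 11.6)]
rim sides [([603.7, -6.1], 69.2, 21.1), ([586.9, -167.0], 69.4, -140.8), ([447.2, -183.5], -67.8, -171.7)]
173.54761020966384
```

send_rows(turn=[[0,0,-1],[0,0,-1],[0,0,-1],[0,0,-1],[0,0,-1],[0,0,-1]], offset=[[-0.008,0.209,0],[-0.008,0.209,0],[-0.008,0.209,0],[-0.008,0.209,0],[-0.008,0.209,0],[-0.008,0.209,0]], claw=[0.05,0.05,0.05,0.05,0.05,0.05])

```text
clock: 9.02
eef_pos: [523.3, -60.8, 176.7]
eef_rot: [-3.14, 0.001, 0.679]
contact_force: [1.2, -0.2, 1.0]
finger_gap: 44.6
grip_force: 0.0
```

send_rows(turn=[[0,0,-1],[0,0,-1],[0,0,-1],[0,0,-1],[0,0,-1],[0,0,-1]], offset=[[0,0,0.1],[0,0,0.2],[0,0,0.2],[0,0,0.2],[0,0,0.2],[0,0,0.2]], claw=[0.05,0.05,0.05,0.05,0.05,0.05])

```text
clock: 9.78
eef_pos: [523.5, -60.9, 77.5]
eef_rot: [-3.141, 0.0, 1.461]
contact_force: [-0.4, 0.6, -0.1]
finger_gap: 44.9
grip_force: 0.0
```

```bash
python3 - <<'E'
from h import *; from mv import *
o=bot.get_obs(); p=np.array(o["eef_pos"]);R=Ro.from_euler("xyz",o["eef_rot"]); print(p,o["eef_rot"],o["q"],o["finger_gap"])
print(share(p,R,[523.6,-60.9,-12],down(1.466)))
E
```

```text
[523.54376703 -60.90298366  77.46194375] [-3.14135596e+00  7.50208974e-06  1.46098027e+00] [-1.64195043e-01 -1.40408983e-01  1.91560581e+00 -2.07875411e-05
  1.36663177e+00 -5.43747665e-02] 44.949015652597055
([0.0, 0.0002, 0.1789], [-0.0003, 0.0, -0.0064])
```

send_rows(turn=[[0,0,0],[0,0,0],[0,0,0],[0,0,0],[0,0,0]], offset=[[0,0,0.06],[0,0,0.12],[0,0,0.15],[0,0,0.165],[0,0,0.165]], claw=[0.05,0.05,0.05,0.05,0.05])

```text
clock: 10.4
eef_pos: [523.8, -61.0, -4.7]
eef_rot: [3.141, -0.0, 1.464]
contact_force: [0.2, 0.6, 0.7]
finger_gap: 45.1
grip_force: 0.0
```

send_rows(turn=[[0,0,0],[0,0,0],[0,0,0]], offset=[[0,0,0.008],[0,0,0.016],[0,0,0.016]], claw=[0.05,0.05,0.05])

```text
clock: 10.78
eef_pos: [523.5, -60.9, -13.1]
eef_rot: [-3.141, -0.0, 1.465]
contact_force: [0.2, 0.5, -0.6]
finger_gap: 44.8
grip_force: 0.0
```

send_rows(turn=[[0,0,0],[0,0,0],[0,0,0],[0,0,0],[0,0,0],[0,0,0]], offset=[[0,0,0.004],[0,0,0.004],[0,0,0.004],[0,0,0.004],[0,0,0.004],[0,0,0.004]], claw=[0.05,-1,-1,-1,-1,-1], grip_force=100)

```text
clock: 11.52
eef_pos: [523.8, -60.9, -14.6]
eef_rot: [3.141, 0.0, 1.465]
contact_force: [-2.2, 0.5, 6.3]
finger_gap: 18.6
grip_force: 97.9
```

```bash
python3 - <<'E'
from h import *; from mv import *
o=bot.get_obs(); p=np.array(o["eef_pos"]);R=Ro.from_euler("xyz",o["eef_rot"]); print(p,o["eef_rot"],o["finger_gap"],o["grip_force"],o["contact_force"])
save(p,R)
G=np.array([523.5,-60.9,17]); tip0=G+185*U  # file point gripped, tip
def goal(al,slide,lift):
    W=Ro.from_rotvec(-np.radians(al)*X)      # handle up
    ax=W.apply(U)                            # handle->tip
    tip=tip0+[0,0,lift]-slide*ax
    g=tip-185*ax
    return g+W.apply(p-G),W*R,tip,g
for al,s,l in [(0,0,4),(5,0,4),(10,0,4),(15,0,4),(15,40,4),(15,80,4),(15,120,4),(15,165,4)]:
    gp,gR,t,g=goal(al,s,l); print(al,s,share(p,R,gp,gR),t.round(0),g.round(0))
E
```

```text
[523.75676569 -60.94733395 -14.62989971] [3.14126824e+00 3.88610770e-05 1.46495770e+00] 18.59183381755234 97.87812352180481 [-2.1931248   0.45616697  6.28597769]
0 0 ([-0.0, 0.0, -0.008], [0.0, 0.0, 0.0]) [543. 123.  21.] [524. -61.  21.]
5 0 ([-0.0041, 0.0, -0.0405], [-0.0001, -0.1111, -0.0]) [543. 123.  21.] [524. -60.  37.]
10 0 ([-0.0054, 0.0, -0.0732], [-0.0002, -0.2222, -0.0001]) [543. 123.  21.] [524. -58.  53.]
15 0 ([-0.0038, 0.0, -0.1059], [-0.0004, -0.3333, -0.0001]) [543. 123.  21.] [524. -55.  69.]
15 40 ([-0.081, 0.0001, -0.1266], [-0.0004, -0.3333, -0.0001]) [539.  85.  31.] [520. -93.  79.]
15 80 ([-0.1583, 0.0002, -0.1473], [-0.0004, -0.3333, -0.0001]) [535.  46.  42.] [ 516. -131.   90.]
15 120 ([-0.2356, 0.0003, -0.168], [-0.0004, -0.3333, -0.0001]) [531.   8.  52.] [ 512. -170.  100.]
15 165 ([-0.3225, 0.0004, -0.1913], [-0.0004, -0.3333, -0.0001]) [526. -35.  64.] [ 507. -213.  112.]
```

send_rows(turn=[[0,0,0],[0,0,0],[0,-0.05,0],[0,-0.11,0],[0,-0.11,0],[0,-0.11,0]], offset=[[0,0,-0.004],[0,0,-0.008],[-0.002,0,-0.022],[-0.004,0,-0.04],[-0.004,0,-0.04],[-0.004,0,-0.04]], claw=[-1,-1,-1,-1,-1,-1])

```text
clock: 12.28
eef_pos: [523.2, -62.8, 4.7]
eef_rot: [-3.141, 0.085, 1.465]
contact_force: [0.1, -1.1, -3.0]
finger_gap: 18.5
grip_force: 97.9
```

```bash
python3 - <<'E'
from h import *
o=bot.get_obs(); print(o["eef_pos"],o["eef_rot"],o["finger_gap"],o["contact_force"],o["moment"])
f=bot.grab_frame("wrist");cv2.imwrite("pics/w3.png",f["pixels"]);g=bot.grab_frame("scene");d=bot.grab_frame("side")
a=cv2.resize(f["pixels"],(400,300),interpolation=cv2.INTER_AREA)
b=cv2.resize(g["pixels"][140:265,165:332],(400,300),interpolation=cv2.INTER_CUBIC)
c=cv2.resize(f["pixels"][180:330,156:356],(400,300),interpolation=cv2.INTER_CUBIC)
e=cv2.resize(d["pixels"][150:270,195:355],(400,300),interpolation=cv2.INTER_CUBIC)
cv2.imwrite("pics/p6.png",np.vstack([np.hstack([a,b]),np.hstack([c,e])]))
E
```

```text
[523.20663009 -62.81516474   4.65592362] [-3.14113185  0.08539984  1.46509323] 18.497244106090445 [ 0.13523882 -1.05507435 -2.96327931] [-0.10547866  0.02981929  0.02808617]
```

View pics/p6.png

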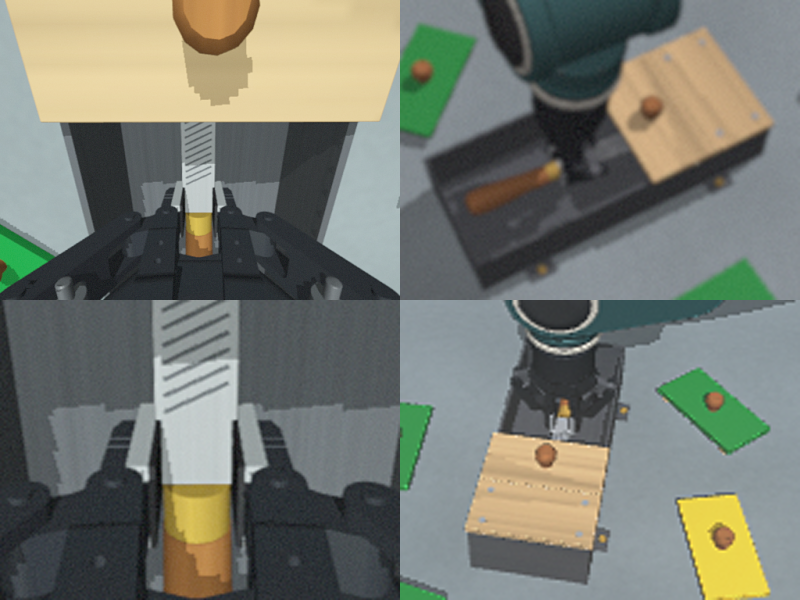

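The file is gripped at the blade heel: lower-left crop, pads at about (145,440) and (250,440), ferrule boundary at row 485. It is lifted with a 3 N load, and the boards are still closed. Next I tilt to 15° and pull.

```bash
cat >> mv.py <<'E'
def plan(al,slide,lift,p,R):
    G=np.array([523.5,-60.9,17]); tip0=G+185*U
    W=Ro.from_rotvec(-np.radians(al)*X); ax=W.apply(U); tip=tip0+[0,0,lift]-slide*ax
    return tip-185*ax+W.apply(p-G),W*R
E
python3 - <<'E'
from mv import *
import shutil; shutil.copy(F,"orig.json")
p0,R0=load(); sent([-.004,0,-.04],[0,-.11,0]); p,R=load()
for a in (8,12,15): print(share(p,R,*plan(a,0,4,p0,R0)))
p1,R1=plan(15,0,4,p0,R0)
print([share(p1,R1,*plan(15,s,4,p0,R0)) for s in (20,165)])
E
```

```text
([-0.0029, 0.0, -0.0199], [-0.0002, -0.0678, -0.0])
([-0.0051, 0.0, -0.0461], [-0.0003, -0.1567, -0.0001])
([-0.0055, 0.0, -0.0657], [-0.0004, -0.2233, -0.0001])
[([-0.04, 0.0, 0.0], [0.0, 0.0, 0.0]), ([-0.33, 0.0004, 0.0], [0.0, 0.0, 0.0])]
```

send_rows(turn=[[0,-0.068,0],[0,-0.157,0],[0,-0.223,0],[0,-0.223,0],[0,-0.223,0]], offset=[[-0.003,0,-0.02],[-0.005,0,-0.046],[-0.006,0,-0.066],[-0.006,0,-0.066],[-0.006,0,-0.066]], claw=[-1,-1,-1,-1,-1])

```text
clock: 13.05
eef_pos: [523.1, -63.1, 37.6]
eef_rot: [-3.141, 0.26, 1.465]
contact_force: [0.3, 0.7, -3.1]
finger_gap: 18.9
grip_force: 97.9
```

send_rows(turn=[[0,0,0],[0,0,0],[0,0,0]], offset=[[-0.02,0,0],[-0.06,0,0],[-0.06,0,0]], claw=[-1,-1,-1])

```text
clock: 13.42
eef_pos: [520.2, -93.3, 46.2]
eef_rot: [3.141, 0.261, 1.463]
contact_force: [-0.6, 0.8, -2.3]
finger_gap: 19.1
grip_force: 97.9
```

```bash
python3 - <<'E'
from h import *; from mv import *
o=bot.get_obs(); print(o["eef_pos"],o["eef_rot"],o["finger_gap"],o["contact_force"],o["moment"])
d=bot.grab_frame("scene"); cv2.imwrite("pics/s7.png",d["pixels"])
c=cam(d); m=cv2.inRange(cv2.cvtColor(d["pixels"],cv2.COLOR_BGR2HSV),(5,110,60),(17,255,255))
N,l,s,cc=cv2.connectedComponentsWithStats(m)
print([(s[i].tolist(),cc[i].round(1).tolist()) for i in range(1,N) if s[i,4]>60])
# predicted file line: 30 mm of slide, tilt 15
W=Ro.from_rotvec(-np.radians(15)*X);ax=W.apply(U);tip=np.array([523.5,-60.9,21])+185*U-30*ax
print("butt",(tip-300*ax).round(0),proj(c,tip-300*ax).round(1),"handle fwd end",proj(c,tip-210*ax).round(1))
E
```

```text
[520.18347516 -93.33235531  46.22777974] [3.14113256 0.2612964  1.46288144] 19.067324828205777 [-0.60765096  0.81714797 -2.34184287] [ 0.03973958  0.01857121 -0.02173593]
[([0, 0, 66, 56, 2682], [26.9, 23.1]), ([468, 22, 39, 45, 881], [486.9, 43.7]), ([500, 58, 12, 19, 101], [506.7, 68.7]), ([266, 180, 9, 9, 63], [269.7, 184.1]), ([181, 205, 38, 17, 312], [197.5, 212.9]), ([290, 267, 9, 9, 62], [294.1, 271.3])]
butt [ 510. -194.  106.] [[181.4 218.7]] handle fwd end [[215.6 208.3]]
```

The handle matches the prediction at scene (197.5,212.9), so the file is not drooping in the grip. I'll pull it out along its axis.

send_rows(turn=[[0,0,0],[0,0,0],[0,0,0],[0,0,0],[0,0,0],[0,0,0],[0,0,0]], offset=[[-0.05,0,0],[-0.11,0,0],[-0.17,0,0],[-0.23,0,0],[-0.27,0,0],[-0.27,0,0],[-0.27,0,0]], claw=[-1,-1,-1,-1,-1,-1,-1])

```text
clock: 14.35
eef_pos: [506.5, -220.9, 80.4]
eef_rot: [-3.141, 0.261, 1.465]
contact_force: [0.0, -0.0, -3.6]
finger_gap: 19.0
grip_force: 97.9
```

```bash
python3 - <<'E'
from h import *; from mv import *
o=bot.get_obs(); p=np.array(o["eef_pos"]);R=Ro.from_euler("xyz",o["eef_rot"]);print(p,o["eef_rot"],o["contact_force"])
# up 150 at same tilt, then level with gripped point over tray, file axis z~230, gripped point y=-41-> file centred near tray y 0
g=np.array([532.4,-19.8,0])-4.7*X-40*U
print(share(p,R,p+[0,0,150],R)); p2=p+[0,0,150]
print(share(p2,R,[g[0],g[1],215],down(1.465)))
E
```

```text
[ 506.49102708 -220.94528722   80.40251639] [-3.14105502  0.26105555  1.46510088] [ 0.03875765 -0.01375939 -3.59011244]
([-0.0774, -0.0002, -0.2898], [0.0, 0.0, 0.0])
([0.3224, -0.0003, -0.0543], [-0.0007, 0.3324, 0.0])
```

send_rows(turn=[[0,0,0],[0,0,0],[0,0,0],[0,0,0],[0,0,0],[0,0,0],[0,0,0]], offset=[[-0.01,0,-0.04],[-0.03,0,-0.11],[-0.048,0,-0.18],[-0.067,0,-0.25],[-0.077,0,-0.29],[-0.077,0,-0.29],[-0.077,0,-0.29]], claw=[-1,-1,-1,-1,-1,-1,-1])

```text
clock: 15.22
eef_pos: [506.3, -221.0, 229.4]
eef_rot: [-3.14, 0.261, 1.466]
contact_force: [0.2, -0.2, -2.1]
finger_gap: 19.0
grip_force: 98.1
```

send_rows(turn=[[0,0.05,0],[0,0.12,0],[0,0.2,0],[0,0.28,0],[0,0.332,0],[0,0.332,0],[0,0.332,0],[0,0.332,0]], offset=[[0.05,0,-0.01],[0.11,0,-0.02],[0.18,0,-0.03],[0.25,0,-0.04],[0.3,0,-0.05],[0.322,0,-0.054],[0.322,0,-0.054],[0.322,0,-0.054]], claw=[-1,-1,-1,-1,-1,-1,-1,-1])

```text
clock: 16.23
eef_pos: [523.7, -59.9, 215.2]
eef_rot: [-3.141, 0.001, 1.465]
contact_force: [0.4, 0.6, -2.2]
finger_gap: 18.7
grip_force: 98.1
```

```bash
python3 - <<'E'
from h import *; from mv import *
o=bot.get_obs(); p=np.array(o["eef_pos"]);print(p,o["eef_rot"],o["contact_force"],o["moment"],o["finger_gap"])
f=bot.grab_frame("scene");d=bot.grab_frame("side")
G=p+[0,0,32.]
b,t=G-115*U,G+185*U
for n,q in(("scene",f),("side",d)):
    c=cam(q); print(n,"butt",proj(c,b).round(1),"tip",proj(c,t).round(1),"dz10 tip",proj(c,t+[0,0,10]).round(1),"handle mid",proj(c,G-70*U).round(1))
    m=cv2.inRange(cv2.cvtColor(q["pixels"],cv2.COLOR_BGR2HSV),(5,110,60),(17,255,255))
    N,l,s,cc=cv2.connectedComponentsWithStats(m)
    print([(s[i].tolist(),cc[i].round(1).tolist()) for i in range(1,N) if s[i,4]>50 and 120<cc[i][0]<350])
a=cv2.resize(f["pixels"][110:290,130:370],(400,300),interpolation=cv2.INTER_CUBIC)
e=cv2.resize(d["pixels"][110:290,150:390],(400,300),interpolation=cv2.INTER_CUBIC)
cv2.imwrite("pics/p8.png",np.hstack([a,e])); cv2.imwrite("pics/f_side.png",d["pixels"])
# blade profile: bright low-saturation pixels along the predicted line in side view
c=cam(d); hs=cv2.cvtColor(d["pixels"],cv2.COLOR_BGR2HSV)
for s_ in (60,100,140,170,180,190,200):
    u,v=proj(c,G+s_*U)[0]; print(s_,(round(u,1),round(v,1)),d["pixels"][int(v)-8:int(v)+9,int(round(u))].mean(1).astype(int).tolist())
E
```

```text
[523.69044649 -59.90029447 215.2190624 ] [-3.14134571e+00  1.30638114e-03  1.46497248e+00] [ 0.39165899  0.63362416 -2.2435601 ] [-0.17075844 -0.01374284 -0.02056375] 18.717615060975948
scene butt [[180.3 183.4]] tip [[304.4 130.7]] dz10 tip [[305.  127.7]] handle mid [[200.4 174.9]]
[([181, 163, 43, 23, 372], [200.1, 174.2]), ([266, 180, 9, 10, 65], [269.6, 184.1]), ([290, 267, 9, 9, 61], [294.0, 271.3])]
side butt [[267.2 124.2]] tip [[249.1 192.6]] dz10 tip [[249.1 189.8]] handle mid [[264.9 132.7]]
[([249, 208, 8, 9, 54], [252.8, 211.9]), ([320, 241, 9, 9, 54], [324.1, 244.4]), ([179, 265, 8, 9, 60], [182.7, 268.8])]
60 (np.float64(257.6), np.float64(160.5)) [154, 150, 150, 150, 150, 152, 168, 143, 147, 147, 129, 132, 132, 151, 165, 145, 128]
100 (np.float64(255.0), np.float64(170.1)) [136, 138, 152, 152, 145, 149, 133, 133, 153, 169, 149, 133, 133, 149, 147, 132, 149]
140 (np.float64(252.3), np.float64(180.4)) [159, 138, 157, 174, 150, 134, 155, 152, 134, 157, 169, 127, 134, 147, 134, 156, 147]
170 (np.float64(250.2), np.float64(188.5)) [181, 134, 134, 149, 135, 159, 173, 127, 155, 152, 134, 175, 125, 173, 197, 149, 107]
180 (np.float64(249.5), np.float64(191.2)) [134, 162, 175, 130, 134, 152, 134, 155, 153, 130, 177, 170, 149, 101, 98, 100, 98]
190 (np.float64(248.7), np.float64(194.1)) [130, 134, 152, 134, 155, 153, 130, 177, 170, 149, 101, 98, 100, 98, 99, 98, 99]
200 (np.float64(247.9), np.float64(196.9)) [143, 156, 153, 134, 126, 177, 196, 145, 74, 99, 99, 100, 99, 99, 99, 99, 67]
```

```bash
python3 - <<'E'
from h import *; from mv import *
o=bot.get_obs();p=np.array(o["eef_pos"]);G=p+[0,0,32.]
for n in("scene","side"):
    f=bot.grab_frame(n);c=cam(f);d=cv2.absdiff(f["pixels"],cv2.imread(f"pics/{n}0.png")).max(2)
    print(n)
    for s in (70,100,130,160,180,190):
        a=proj(c,G+s*U)[0]; b=proj(c,G+(s+5)*U)[0]; t=(b-a)/np.linalg.norm(b-a); nrm=np.array([-t[1],t[0]])
        if nrm[1]<0: nrm=-nrm
        k=np.arange(-12,13); P=a+k[:,None]*nrm
        L=lambda im:cv2.remap(im,P[:,0].astype(np.float32)[None],P[:,1].astype(np.float32)[None],1)[0]
        print(s,a.round(1),nrm.round(2),cv2.cvtColor(L(f["pixels"])[None],cv2.COLOR_BGR2GRAY)[0].tolist())
E
```

```text
scene
70 [259.4 149.8] [0.39 0.92] [183, 181, 165, 138, 116, 121, 135, 139, 137, 130, 128, 129, 131, 133, 134, 128, 113, 116, 130, 137, 139, 140, 138, 139, 140]
100 [271.5 144.6] [0.39 0.92] [131, 123, 128, 134, 137, 137, 139, 140, 140, 134, 129, 130, 131, 133, 137, 134, 119, 113, 125, 132, 133, 135, 134, 132, 134]
130 [283.3 139.6] [0.39 0.92] [136, 137, 136, 136, 135, 136, 136, 138, 139, 133, 129, 129, 130, 134, 138, 134, 121, 114, 123, 132, 133, 133, 134, 132, 132]
160 [294.9 134.7] [0.39 0.92] [138, 138, 138, 136, 138, 138, 138, 141, 140, 133, 128, 130, 134, 133, 134, 131, 119, 112, 123, 130, 132, 132, 131, 131, 131]
180 [302.5 131.5] [0.39 0.92] [135, 125, 112, 100, 104, 118, 128, 134, 141, 146, 148, 146, 140, 136, 132, 130, 118, 113, 123, 132, 133, 133, 132, 133, 131]
190 [306.3 129.9] [0.39 0.92] [175, 165, 142, 121, 105, 97, 94, 96, 102, 111, 123, 133, 135, 136, 135, 135, 134, 133, 134, 134, 134, 135, 132, 135, 135]
side
70 [256.9 162.8] [0.97 0.26] [147, 147, 149, 149, 148, 147, 148, 148, 154, 167, 134, 145, 147, 134, 143, 150, 130, 141, 147, 146, 150, 150, 134, 125, 113]
100 [255.  170.1] [0.97 0.26] [134, 100, 76, 75, 85, 87, 86, 82, 82, 167, 147, 147, 149, 132, 144, 147, 155, 100, 86, 85, 86, 86, 85, 85, 85]
130 [253.  177.7] [0.97 0.26] [134, 93, 65, 60, 62, 75, 85, 83, 90, 152, 151, 142, 136, 143, 150, 140, 186, 124, 95, 93, 94, 97, 99, 99, 97]
160 [250.9 185.6] [0.97 0.26] [129, 88, 62, 60, 62, 70, 95, 97, 105, 172, 174, 153, 137, 130, 143, 137, 168, 125, 98, 96, 96, 96, 98, 98, 97]
180 [249.4 191.2] [0.97 0.26] [109, 75, 63, 61, 61, 80, 96, 96, 127, 158, 148, 144, 151, 149, 158, 167, 164, 138, 101, 98, 97, 97, 97, 100, 98]
190 [248.7 194. ] [0.97 0.26] [101, 78, 62, 61, 62, 85, 96, 97, 107, 161, 170, 180, 178, 179, 162, 139, 152, 130, 96, 97, 97, 97, 97, 98, 97]
```

The cover's knob is unchanged at scene (269.6,184.1), so the boards are still closed. The file sits at about z 247 mm, level to within about 1°, over the tray and at rest.

```bash
python3 - <<'E'
from bench import bot
import numpy as np
o=bot.get_obs(); print(o["clock"],np.abs(o["joint_velocities"]).max(),o["grip_force"]); print(bot.close_job())
E
```

```text
16.425 0.0016675709652579289 98.1248939037323
the job is handed in; nothing more can be done
None
```

I slid the cover flush against the screwed-down board, took the file out handle end up, and handed the job in at 16.4 s. The file is held still over the tray, about 150 mm above the knob top and level to within about 1°; the hammer, bottle and drilled plate were not touched.

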